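# Swing the saucepan handle in and bring the milk pan back onto its ring

## Robot

A 6-joint arm with a two-finger parallel gripper is mounted at the origin on a cart in front of the work surface, level with it; the furniture and walls round the work are solid. World frame = base frame: x ahead of the robot, y to its left, z up, the work surface at z = 0. Lengths are in m, angles in degrees, forces in N, time in s.
With the tool pointing down it reaches from about 0.375 to 0.9 m from the base axis. Payload 3.1 kg.
Tool frame: the origin (TCP) lies midway between the tips of the shut fingers; the grasp point (between the pads) lies 19 mm behind it; z points along the fingers, y is the line along which they close (so a half turn about z gives the same grasp; the last joint's range is limited). The gripper opens to 87 mm and grips with 3 to 60 N. Pads are 19 mm wide; open, the fingers measure 117 mm over their backs; the gripper's body (75 mm by 190 mm) begins 51 mm behind the grasp point.
Start: joints at [-74.456, 30.224, 82.088, -0, 67.689, -10.227], TCP at [0.272, -0.563, 0.223] pointing down, gripper open.
Joint ranges: [-176.69, 176.69], [-43.24, 126.21], [12.49, 139.97], [-82, 262], [0, 151.66], [-163.58, 163.58]. Speed limits (degrees/s): [159.86, 159.86, 180, 180, 180, 180].

## Interface

Orientations are given as a 3x3 rotation matrix whose columns are the frame's x, y, z axes.
In Python, from rig import bot gives the robot as it stands.
- The arm moves only by the tool steer_hand, called after "Request:" as name(argument=value, ...) on one line, values as JSON. Schema: {"type":"object","properties":{"moves":{"type":"object","properties":{"offsets":{"type":"array","items":{"type":"array","items":{"type":"number"},"minItems":7,"maxItems":7},"minItems":1,"maxItems":20}},"additionalProperties":false,"required":["offsets"]},"only":{"type":"string"},"quiet":{"type":"boolean"},"lines":{"type":"string"}},"required":["moves"],"additionalProperties":false}. moves is an object whose key "offsets" holds a list of rows, 1 to 20 of them, each of 7 numbers: dx, dy, dz in a scale on which 1.0 is 1 m, then a rotation vector rx, ry, rz in normalised numbers (1 is 2 pi rad), then the opening from 0.0 (shut) to 1.0 (fully open); each row is the pose to reach, as a shift and turn from the pose commanded when the call began, along the tool's axes at that moment; what a row does not reach only later rows make up. A row lasts 1/10 s, in which the tool goes at most 0.05 m and 8.59 degrees, less where a joint would pass 70% of its speed; a pose out of reach is approached as far as the arm can. The fingers move at their own pace and stop on an object; the grip force is fixed at half the most. Time passes only in rows, so rows that do not move let the fingers close. The tool returns the time, the measured TCP pose, the force, the opening and the grip force at its end. only (a regular expression) keeps the lines of the reply that match it, lines (a string "A,B") keeps lines A to B, and quiet returns only ok. Shift and turn numbers lie between -1 and 1, and a call with a number outside is refused. Input that does not fit is refused with a message, and nothing moves.
- bot.read_state(): the state, without advancing time (a new reading comes with each control period).
- bot.capture(name): name is "side" or "top"; returns a dict with "color" (480x640x3 uint8, red, green, blue), "K" (3x3 intrinsics, pixels), "D" ([k1, k2, p1, p2, k3] as OpenCV has them; the pictures are not rectified), "view" (4x4, takes a point from world to camera coordinates). Camera axes: x right, y up, looking along -z (the intrinsics and any distortion apply to the point x, -y, -z); pixel columns grow to the right and rows downward; lengths in m; the calibration is good to about 2 mm. A picture is of the moment at which its call begins. There is no depth.
- bot.hand_in(): hands the job in; it is judged then, once.
The state is a dict: "time_s": time; "joint_positions": joint angles; "qvel": joint speeds; "tau": joint torques, N m; "position": TCP position; "tcp_rot": TCP orientation; "force": force on the tool from outside, world axes, zero at the start; "moment": the same for the moment, N m; "opening": opening from 0.0 (shut) to 1.0 (fully open); "grasp_force": force on a finger pad.
Only numpy, scipy, OpenCV 4.12 (cv2) and the standard library are available. Lean on these libraries where they do the work, as an engineer would, in place of code of your own. Each camera call takes 0.05 s, during which the arm holds its last target. There are 200 camera calls.

## Task

The lidded saucepan's handle lies across the front right ring of the hob, and the open milk pan has been pushed off that ring to the right, with its own handle sticking out past the hob's front edge. Swing the saucepan's handle inward until it points at the middle of the hob, between the four rings, with the saucepan still fully on the front left ring; then slide the milk pan fully onto the front right ring and leave its handle turned out to the right-hand side, no longer reaching past the hob's front edge. Keep both pans standing flat on the glass all the time, do not let the pans knock against each other, and leave the skillet and the casserole at the back where they are.

Things in the scene. Friction and masses are not known exactly. Their poses are not given: they have to be found in the camera images.
- hob: Black glass hob fixed on the worktop: 440 mm deep (x), 600 mm wide (y), 6 mm thick, level and smooth, four rings printed on it. Origin: centre of the underside. x points to its back edge, y to its left; front edge at x = -220 mm, right edge at y = -300 mm.
- hob_middle (a point): The middle of the hob: the point of the glass surface midway between the four rings (hob frame x +20, y 0 mm).
- ring_saucepan (a point): Centre of the front left ring, 184 mm across, on the glass (hob frame x -85, y +125 mm).
- ring_milk (a point): Centre of the front right ring, 152 mm across, on the glass (hob frame x -85, y -125 mm).
- saucepan: Loose steel saucepan, lid fixed on, one long steel handle; about 0.75 kg; 150 mm across (base 132), rim 80 mm high, lid knob 114 mm. Origin: centre of the underside; x along the handle, z up. The handle rises 0.07 rad from 62 mm height; 121 to 208 mm from the axis it is a flat-sided grip 22 mm wide, 16 thick; steel eye at the end. Starts on its ring, handle to the right.
- saucepan_grip (a point): Middle of the saucepan's grip, 170 mm from the pan's axis, 68 mm above its underside.
- saucepan_tip (a point): Tip of the saucepan's handle, 220 mm from the pan's axis.
- milk_pan: Loose open steel milk pan, one steel handle; about 0.5 kg; 130 mm across (base 112), 70 mm high. Origin: centre of the underside; x along the handle, z up. The handle rises 0.07 rad from 52 mm height; 111 to 183 mm from the axis it is a flat-sided grip 22 mm wide, 16 thick; steel eye at the end. Starts 70 to 110 mm right of its ring's centre, handle to the front and right.
- milk_pan_grip (a point): Middle of the milk pan's grip, 140 mm from the pan's axis, 57 mm above its underside.
- milk_pan_tip (a point): Tip of the milk pan's handle, 195 mm from the pan's axis.
- skillet: Loose dark steel frying pan, 164 mm across and 42 mm high, on the back right ring, its handle pointing to the right. To be left alone. Origin: centre of the underside.
- casserole: Loose lidded steel pot with two loop handles, 156 mm across, 110 mm high to the top of the lid knob, 200 mm over the loops, on the back left ring. To be left alone. Origin: centre of the underside.

How it is judged (in metres and radians):
On the way, in this order (a step that is already met when the one before it is completed fails the run):
1. the saucepan's handle is swung in to the middle of the hob, the saucepan on its ring (horizontal distance between saucepan_grip and hob_middle below 0.045 m and horizontal distance between saucepan and ring_saucepan below 0.025 m), for 0.2 s.
2. the milk pan stands on the front right ring (horizontal distance between milk_pan and ring_milk below 0.02 m), for 0.2 s.
At the end, for the whole second after the job is handed in: Saucepan centre within 25 mm of its ring's centre, its grip's middle within 45 mm of the hob's middle; milk pan centre within 20 mm of the front right ring's centre, handle tip at hob x above -220 mm and hob y below -220 mm; both upright, at rest, not touching (all of step 1 and horizontal distance between milk_pan and ring_milk below 0.02 m and x of milk_pan_tip in the frame of hob above -0.22 m and y of milk_pan_tip in the frame of hob below -0.22 m and angle between each of saucepan, milk_pan's own z axis and vertical below 0.05 rad and contact force between saucepan and milk_pan below 0.3 N and linear speed of each of saucepan, milk_pan below 0.02 m/s).
It fails at once if a pan is tipped (more than 0.12 rad) (angle between any of saucepan, milk_pan's own z axis and vertical above 0.12 rad).
It fails at once if a pan is lifted off the glass (its underside's centre more than 12 mm above it) (height (world z) of any of saucepan, milk_pan above 0.018 m).
It fails at once if pans knock against each other (more than 2 N) (contact force between saucepan and milk_pan above 2 N or contact force between any of saucepan, milk_pan and skillet above 2 N or contact force between saucepan and casserole above 2 N).
It fails at once if the skillet or the casserole is shifted by more than 15 mm (distance of any of skillet, casserole from where it was at the start of the episode above 0.015 m).
It also fails if it takes over 58 s, if anything falls off the work surface, if the arm or the gripper's body presses on something with over 40 N, if the wrist force passes 120 N, or if a joint passes its speed limit or range.

## Working session

There is one attempt and no reset: what is moved stays moved. The work goes in short steps, Python scripts to look and compute and a tool call to move; the robot and the scene stay as the last step left them, time stands still between calls to the robot, and variables do not carry over. Pictures are saved under pics/ and viewed, at most 10 in all, crops included, and the job is handed in when it is done.

```bash
ls; mkdir -p pics
```

Run:
```python
from rig import bot
import cv2,numpy as np,pickle
for n in("top","side"):
    c=bot.capture(n); pickle.dump(c,open(n+".pkl","wb")); cv2.imwrite(f"pics/{n}0.png",c["color"][:,:,::-1]); print(n,c["K"],c["D"],c["view"])
s=bot.read_state(); print(s)
```

```text
pics
rig.py
top [[503.89277629   0.         317.88372813]
 [  0.         503.89277629 239.79458306]
 [  0.           0.           1.        ]] [-0.09816453  0.          0.          0.          0.        ] [[ 0.02081722 -0.99968556  0.01397952 -0.09988507]
 [ 0.99040328  0.02253076  0.13635876 -0.59233144]
 [-0.13663085  0.01100675  0.99056088 -1.00264722]
 [ 0.          0.          0.          1.        ]]
side [[590.92545664   0.         329.48101841]
 [  0.         590.92545664 248.3970146 ]
 [  0.           0.           1.        ]] [-0.06987067  0.          0.          0.          0.        ] [[-9.54023114e-01 -2.99731963e-01 -8.05570964e-04  5.22672269e-01]
 [ 1.61986109e-01 -5.17846572e-01  8.39997279e-01 -2.10541537e-01]
 [-2.52191195e-01  8.01246328e-01  5.42590014e-01 -1.16886654e+00]
 [ 0.00000000e+00  0.00000000e+00  0.00000000e+00  1.00000000e+00]]
{'time_s': 0.1, 'joint_positions': array([-7.44552148e+01,  3.02750052e+01,  8.21492166e+01, -9.49314145e-04,
        6.76898952e+01, -1.02277038e+01]), 'qvel': array([ 0.04924494, -0.05229746, -0.22843662, -0.1756717 , -0.00427138,
       -0.04488276]), 'tau': array([-5.95002057e-04, -4.40986705e+01, -1.77151233e+01,  6.34404039e-02,
        5.33677242e-02, -3.58709065e-05]), 'position': array([ 0.27158634, -0.5621698 ,  0.2216539 ]), 'tcp_rot': array([[ 9.00524999e-01,  4.34803893e-01, -5.48530815e-04],
       [ 4.34804107e-01, -9.00523027e-01,  1.91475421e-03],
       [ 3.38577956e-04, -1.96278749e-03, -9.99998016e-01]]), 'force': array([ 0.34153216,  0.56356519, -0.29559781]), 'moment': array([ 0.00103608, -0.03710201, -0.02007899]), 'grasp_force': 0.0, 'opening': 0.993963639916876}
```

View pics/top0.png

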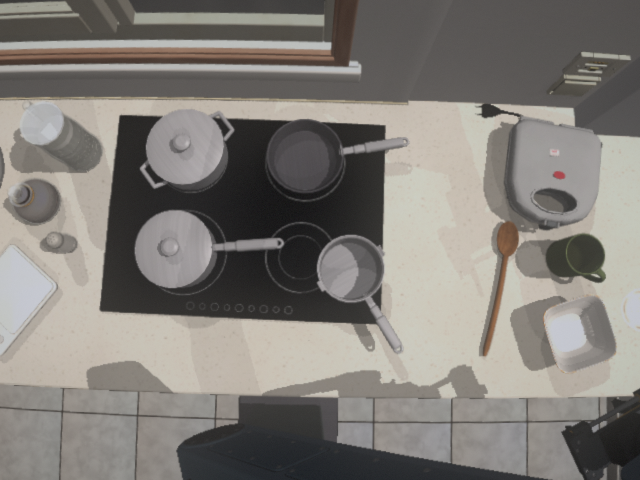

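View pics/side0.png

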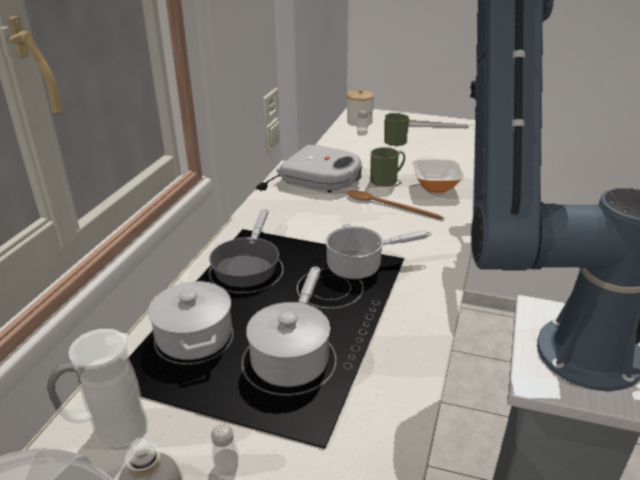

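The top view shows the hob's corners near (120,115), (386,125), (379,322) and (101,310). The saucepan knob is at (168,247) with its handle tip at (283,243). The milk pan rim is centred near (351,268) with its tip at (397,348). In the side view the tips are at about (315,270) and (428,235), and the milk pan rim is at (354,242). Next I'll measure these more exactly.

Create h.py:
```python
import cv2,numpy as np,pickle
def ray(c,p):
    q=cv2.undistortPoints(np.array(p,float).reshape(-1,1,2),c["K"],np.array(c["D"])).reshape(-1,2)
    R=c["view"][:3,:3];t=c["view"][:3,3]
    d=np.c_[q[:,0],-q[:,1],-np.ones(len(q))]@R
    return -R.T@t,d/np.linalg.norm(d,axis=1)[:,None]
def plane(c,p,z):
    o,d=ray(c,p);return o+d*((z-o[2])/d[:,2])[:,None]
def tri(a,pa,b,pb):
    o1,d1=ray(a,pa);o2,d2=ray(b,pb);d1=d1[0];d2=d2[0]
    s=np.linalg.lstsq(np.c_[d1,-d2],o2-o1,rcond=None)[0]
    x,y=o1+s[0]*d1,o2+s[1]*d2
    return (x+y)/2,np.linalg.norm(x-y)
def proj(c,P):
    X=(c["view"][:3,:3]@np.array(P).reshape(-1,3).T).T+c["view"][:3,3]
    return cv2.projectPoints((X*[1,-1,-1]).reshape(-1,1,3),np.zeros(3),np.zeros(3),c["K"],np.array(c["D"]))[0].reshape(-1,2)
def hob(c):
    m=(c["color"].max(2)<60).astype(np.uint8); m[:100]=0;m[335:]=0;m[:,:90]=0;m[:,400:]=0
    k=max(cv2.findContours(m,0,cv2.CHAIN_APPROX_NONE)[0],key=cv2.contourArea)
    P=plane(c,k[:,0,:],.006)
    return cv2.minAreaRect(P[:,:2].astype(np.float32)),P
```

Run:
```python
from h import *
t=pickle.load(open("top.pkl","rb"));s=pickle.load(open("side.pkl","rb"))
r,P=hob(t);print(r,cv2.boxPoints(r))
g=cv2.cvtColor(t["color"],cv2.COLOR_RGB2GRAY)
for (x0,y0,w,h) in((130,200,100,100),(305,225,90,85)):
    k=cv2.HoughCircles(cv2.GaussianBlur(g[y0:y0+h,x0:x0+w],(3,3),0),cv2.HOUGH_GRADIENT,1.0,5,param1=120,param2=18,minRadius=27,maxRadius=45)
    print(None if k is None else k[0][:5]+[x0,y0,0])
def crop(c,x,y,w,h): return cv2.resize(c["color"][y:y+h,x:x+w],(400,300),interpolation=cv2.INTER_CUBIC)
im=np.vstack([np.hstack([crop(t,125,190,160,120),crop(t,290,230,160,120)]),np.hstack([crop(s,230,255,120,90),crop(s,320,200,120,90)])])
cv2.imwrite("pics/c1.png",im[:,:,::-1])
```

```text
((0.6487349271774292, 0.07243670523166656), (0.5942301750183105, 0.43466833233833313), 88.79908752441406) [[ 0.42522147 -0.22005814]
 [ 0.8597943  -0.22916809]
 [ 0.8722484   0.36493155]
 [ 0.43767554  0.3740415 ]]
[[183.5        251.5         43.29999924]
 [172.5        247.5         38.90000153]
 [177.5        251.5         43.29999924]
 [169.5        243.5         44.40000153]
 [178.5        246.5         40.        ]]
[[349.5        268.5         33.79999924]
 [354.5        265.5         30.        ]
 [354.5        274.5         37.20000076]
 [344.5        271.5         27.70000076]
 [348.5        277.5         39.70000076]]
```

View pics/c1.png

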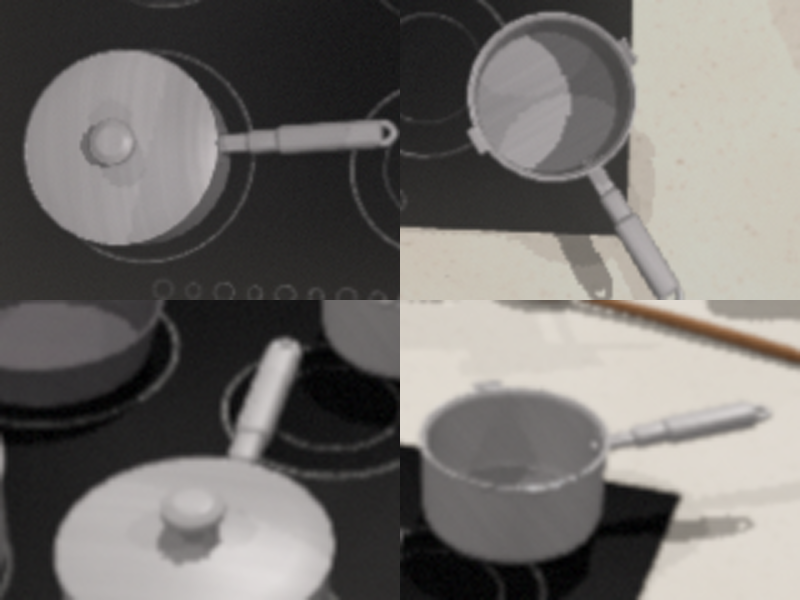

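The crop shows:
- **Top view:** saucepan lid circle at (173.6,248.8), knob at (170.2,246.8), handle tip at (283.8,243.2), milk pan rim at (350.6,268.6).
- **Side view:** knob at (287.9,317.4), saucepan tip at (316.4,267), milk pan rim at (354.2,241.9), milk pan tip at (431,233.6).

Run:
```python
from h import *
t=pickle.load(open("top.pkl","rb"));s=pickle.load(open("side.pkl","rb"))
np.set_printoptions(precision=4,suppress=True)
print("knob",tri(t,(170.2,246.8),s,(287.9,317.4)))
print("stip",tri(t,(283.8,243.2),s,(316.4,267)))
print("mrim",tri(t,(350.6,268.6),s,(354.2,241.9)))
print("mtip",tri(t,(398,350),s,(431,233.6)))
print("lid",plane(t,[(173.6,248.8)],.083),"mrim",plane(t,[(350.6,268.6)],.076))
print("stip",plane(t,[(283.8,243.2)],.079),"mtip",plane(t,[(398,350)],.067))
# hob edges: left/bottom/right corners
r,P=hob(t); b=cv2.boxPoints(r); c=np.array(r[0]); a=np.deg2rad(r[2]-90)
R=np.array([[np.cos(a),-np.sin(a)],[np.sin(a),np.cos(a)]])
for n,p in dict(mid=(.02,0),rs=(-.085,.125),rm=(-.085,-.125),skil=(.11,-.125),cass=(.11,.14)).items(): 
    w=c+R@np.array(p);print(n,w,proj(t,[*w,.006]))
```

```text
knob (array([0.565 , 0.1993, 0.1126]), np.float64(0.0013338046720536133))
stip (array([ 0.5821, -0.0184,  0.0785]), np.float64(0.0026157979848337423))
mrim (array([ 0.5343, -0.1531,  0.0713]), np.float64(0.0014351989925772061))
mtip (array([ 0.3717, -0.2503,  0.0672]), np.float64(0.005173545124962565))
lid [[0.564  0.2004 0.083 ]] mrim [[ 0.5332 -0.1529  0.076 ]]
stip [[ 0.5808 -0.0188  0.079 ]] mtip [[ 0.3743 -0.2498  0.067 ]]
mid [0.6687 0.072 ] [[244.9009 206.3151]]
rs [0.5664 0.1992] [[183.8598 251.971 ]]
rm [ 0.5611 -0.0508] [[300.3483 257.1079]]
skil [ 0.7561 -0.0548] [[304.5253 168.4798]]
cass [0.7616 0.2101] [[184.2828 163.6478]]
```

Create go.py:
```python
import sys,numpy as np
from rig import bot
s=bot.read_state();R=np.array(s["tcp_rot"]);p=np.array(s["position"])
x,y,z,yaw=map(float,sys.argv[1:5])
cy=np.degrees(np.arctan2(R[1,0],R[0,0]))
print("t",s["time_s"],"pos",p.round(4),"yaw",cy.round(2),"shift",(R.T@(np.array([x,y,z])-p)).round(4),"rz",round(-(yaw-cy),2))
```

```bash
python3 go.py .5777 .0303 .16 94.45
```

```text
t 0.1 pos [ 0.2716 -0.5622  0.2217] yaw 25.77 shift [ 0.5333 -0.4003  0.0626] rz -68.68
```

The rows are not in the units I measure in: turns go in shares of 2 pi rad. I convert before sending: -68.68 degrees / 360 = -0.1908.

Request:
steer_hand(moves={"offsets":[[0.5333,-0.4003,0,0,0,-0.1908,0.8],[0.5333,-0.4003,0,0,0,-0.1908,0.8],[0.5333,-0.4003,0,0,0,-0.1908,0.8],[0.5333,-0.4003,0,0,0,-0.1908,0.8],[0.5333,-0.4003,0,0,0,-0.1908,0.8],[0.5333,-0.4003,0,0,0,-0.1908,0.8],[0.5333,-0.4003,0,0,0,-0.1908,0.8],[0.5333,-0.4003,0,0,0,-0.1908,0.8],[0.5333,-0.4003,0,0,0,-0.1908,0.8],[0.5333,-0.4003,0,0,0,-0.1908,0.8],[0.5333,-0.4003,0,0,0,-0.1908,0.8],[0.5333,-0.4003,0,0,0,-0.1908,0.8],[0.5333,-0.4003,0,0,0,-0.1908,0.8],[0.5333,-0.4003,0.0626,0,0,-0.1908,0.8],[0.5333,-0.4003,0.0626,0,0,-0.1908,0.8],[0.5333,-0.4003,0.0626,0,0,-0.1908,0.8],[0.5333,-0.4003,0.0626,0,0,-0.1908,0.8],[0.5333,-0.4003,0.0626,0,0,-0.1908,0.8]]})

```text
time_s: 1.9
position: [0.5787, 0.0281, 0.1614]
tcp_rot: [[-0.076, 0.997, 0.002], [0.997, 0.076, -0.001], [-0.001, 0.002, -1.0]]
force: [-0.2, 0.2, -0.4]
opening: 0.801
grasp_force: 0.0
```

```bash
python3 go.py .5777 .0303 .057 94.45
```

```text
t 1.9 pos [0.5787 0.0281 0.1614] yaw 94.35 shift [ 0.0023 -0.0011  0.1044] rz -0.1
```

Request:
steer_hand(moves={"offsets":[[0.002,-0.001,0.04,0,0,0,0.8],[0.002,-0.001,0.08,0,0,0,0.8],[0.002,-0.001,0.1044,0,0,0,0.8],[0.002,-0.001,0.1044,0,0,0,0.8],[0.002,-0.001,0.1044,0,0,0,0.8],[0.002,-0.001,0.1044,0,0,0,0.8]]})

```text
time_s: 2.5
position: [0.5786, 0.0308, 0.0578]
tcp_rot: [[-0.077, 0.997, 0.004], [0.997, 0.077, -0.001], [-0.001, 0.004, -1.0]]
force: [0.4, -0.5, 0.1]
opening: 0.799
grasp_force: 0.0
```

Run:
```python
from rig import bot
import cv2,numpy as np
T=bot.capture("top")["color"];S=bot.capture("side")["color"]
im=np.hstack([cv2.resize(T[170:320,120:320],(400,300)),cv2.resize(S[180:330,220:420],(400,300))])
cv2.imwrite("pics/g1.png",im[:,:,::-1])
```

```text
(no output)
```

View pics/g1.png

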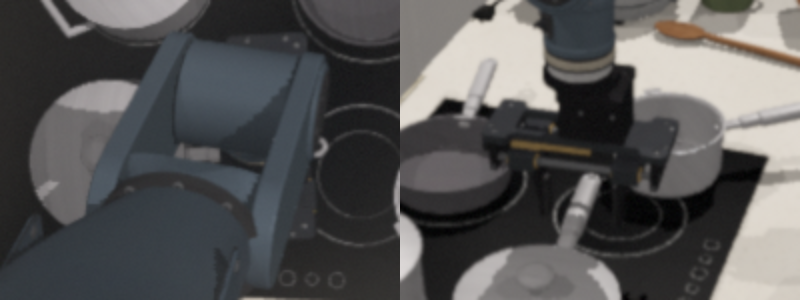

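The fingers straddle the handle: they sit at about (545,195) and (615,205) in the right half, with the handle between them at (590,190). Closing now.

Request:
steer_hand(moves={"offsets":[[0,0,0,0,0,0,0.4],[0,0,0,0,0,0,0.3],[0,0,0,0,0,0,0.2],[0,0,0,0,0,0,0],[0,0,0,0,0,0,0],[0,0,0,0,0,0,0],[0,0,0,0,0,0,0],[0,0,0,0,0,0,0]]})

```text
time_s: 3.4
position: [0.577, 0.0315, 0.0555]
tcp_rot: [[-0.077, 0.997, 0.0], [0.997, 0.077, 0.0], [0.0, 0.0, -1.0]]
force: [1.2, -0.1, -1.2]
opening: 0.251
grasp_force: 30.0
```

```bash
python3 go.py .5777 .0303 .057 94.45
python3 -c "
import numpy as np
for a in (2,5,8,11,14,17,20,23,26,29,32,34.4): t=np.radians(a);print(a,(.17*(1-np.cos(t))).round(4),(.17*np.sin(t)).round(4))"
```

```text
t 3.4 pos [0.577  0.0315 0.0555] yaw 94.44 shift [-0.0012  0.0006 -0.0015] rz -0.01
2 0.0001 0.0059
5 0.0006 0.0148
8 0.0017 0.0237
11 0.0031 0.0324
14 0.005 0.0411
17 0.0074 0.0497
20 0.0103 0.0581
23 0.0135 0.0664
26 0.0172 0.0745
29 0.0213 0.0824
32 0.0258 0.0901
34.4 0.0297 0.096
```

In the tool's units: -34.4 degrees / 360 = -0.0956.

Request:
steer_hand(moves={"offsets":[[0.0001,0.0059,0,0,0,-0.0056,0],[0.0006,0.0148,0,0,0,-0.0139,0],[0.0017,0.0237,0,0,0,-0.0222,0],[0.0031,0.0324,0,0,0,-0.0306,0],[0.005,0.0411,0,0,0,-0.0389,0],[0.0074,0.0497,0,0,0,-0.0472,0],[0.0103,0.0581,0,0,0,-0.0556,0],[0.0135,0.0664,0,0,0,-0.0639,0],[0.0172,0.0745,0,0,0,-0.0722,0],[0.0213,0.0824,0,0,0,-0.0806,0],[0.0258,0.0901,0,0,0,-0.0889,0],[0.0297,0.096,0,0,0,-0.0956,0],[0.0297,0.096,0,0,0,-0.0956,0],[0.0297,0.096,0,0,0,-0.0956,0],[0.0297,0.096,0,0,0,-0.0956,0]]})

```text
time_s: 4.9
position: [0.6702, 0.0683, 0.0555]
tcp_rot: [[-0.627, 0.779, 0.0], [0.779, 0.627, -0.0], [-0.0, 0.0, -1.0]]
force: [1.6, -0.5, -0.7]
opening: 0.251
grasp_force: 30.0
```

```bash
python3 go.py .6745 .0674 .057 128.85;  python3 - <<'E'
from rig import bot
import cv2,numpy as np,pickle
t=bot.capture("top");s=bot.capture("side");T=t["color"];S=s["color"]
pickle.dump((t,s),open("2.pkl","wb"))
im=np.hstack([cv2.resize(T[140:320,100:340],(400,300)),cv2.resize(S[240:390,180:380],(400,300))])
cv2.imwrite("pics/g2.png",im[:,:,::-1])
E
```

```text
t 4.9 pos [0.6702 0.0683 0.0555] yaw 128.8 shift [-0.0034  0.0028 -0.0015] rz -0.05
```

View pics/g2.png

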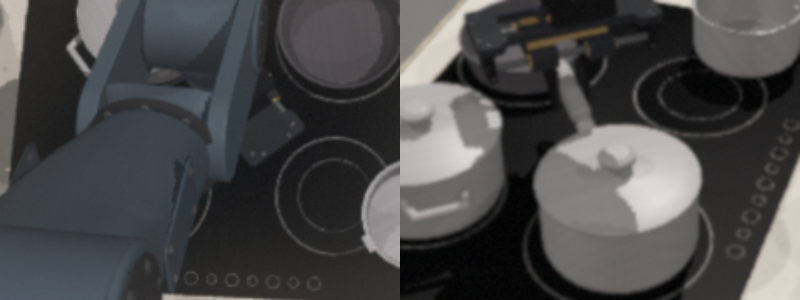

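The handle is swung in. The knob is at about (288.5,318) in the side image, unchanged, so the saucepan is still on its ring. I'll release and lift.

Request:
steer_hand(moves={"offsets":[[0,0,0,0,0,0,0.35],[0,0,0,0,0,0,0.45],[0,0,0,0,0,0,0.55],[0,0,0,0,0,0,0.55],[0,0,0,0,0,0,0.55],[0,0,-0.03,0,0,0,0.55],[0,0,-0.07,0,0,0,0.55],[0,0,-0.12,0,0,0,0.55],[0,0,-0.12,0,0,0,0.55]]})

```text
time_s: 5.9
position: [0.6755, 0.0684, 0.1838]
tcp_rot: [[-0.627, 0.779, 0.016], [0.779, 0.627, -0.001], [-0.011, 0.012, -1.0]]
force: [1.4, -0.5, 1.1]
opening: 0.546
grasp_force: 0.0
```

```bash
python3 go.py .4138 -.2255 .17 31.2
```

```text
t 5.9 pos [0.6755 0.0684 0.1838] yaw 128.86 shift [-0.0645 -0.3883  0.0099] rz 97.66
```

In the tool's units: 97.66 degrees / 360 = 0.2713.

Request:
steer_hand(moves={"offsets":[[-0.0645,-0.3883,0.01,0,0,0.2713,0.7],[-0.0645,-0.3883,0.01,0,0,0.2713,0.7],[-0.0645,-0.3883,0.01,0,0,0.2713,0.7],[-0.0645,-0.3883,0.01,0,0,0.2713,0.7],[-0.0645,-0.3883,0.01,0,0,0.2713,0.7],[-0.0645,-0.3883,0.01,0,0,0.2713,0.7],[-0.0645,-0.3883,0.01,0,0,0.2713,0.7],[-0.0645,-0.3883,0.01,0,0,0.2713,0.7],[-0.0645,-0.3883,0.01,0,0,0.2713,0.7],[-0.0645,-0.3883,0.01,0,0,0.2713,0.7],[-0.0645,-0.3883,0.01,0,0,0.2713,0.7],[-0.0645,-0.3883,0.01,0,0,0.2713,0.7],[-0.0645,-0.3883,0.01,0,0,0.2713,0.7],[-0.0645,-0.3883,0.01,0,0,0.2713,0.7],[-0.0645,-0.3883,0.01,0,0,0.2713,0.7]]})

```text
time_s: 7.4
position: [0.4083, -0.2252, 0.1655]
tcp_rot: [[0.855, 0.519, -0.0], [0.519, -0.855, -0.0], [-0.0, 0.0, -1.0]]
force: [0.0, -0.8, 0.0]
opening: 0.699
grasp_force: 0.0
```

```bash
python3 go.py .4138 -.2255 .045 31.2;  python3 - <<'E'
from rig import bot
import cv2,numpy as np,pickle
t=bot.capture("top");s=bot.capture("side");T=t["color"];S=s["color"]
pickle.dump((t,s),open("3.pkl","wb"))
im=np.hstack([cv2.resize(T[170:350,120:420],(500,300)),cv2.resize(S[180:360,230:450],(300,300))])
cv2.imwrite("pics/g3.png",im[:,:,::-1])
E
```

```text
t 7.4 pos [ 0.4083 -0.2252  0.1655] yaw 31.25 shift [0.0045 0.0031 0.1205] rz 0.05
```

View pics/g3.png

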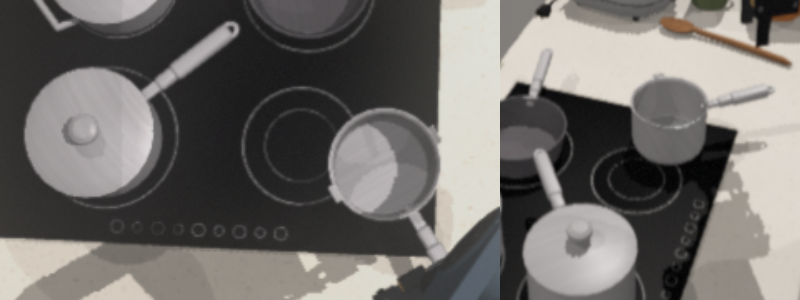

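The saucepan handle now points inward. In the top image the tip is at about (259.8,186.2) and the lid at (173.4,249.2). The milk pan hasn't moved. I'll check both in numbers.

Run:
```python
from h import *
t,s=pickle.load(open("3.pkl","rb"))
np.set_printoptions(precision=4,suppress=True)
L=plane(t,[(173.4,249.2)],.083)[0];T=plane(t,[(259.8,186.2)],.079)[0]
print(L,T,"grip",L+(T-L)*170/220)
m=np.array([.5335,-.153])
for p,z in(((369.2,301.2),.060),((389.2,333.2),.064),((398,350),.067)):
    q=plane(t,[p],z)[0,:2];print(q,np.degrees(np.arctan2(*(q-m)[::-1])),np.linalg.norm(q-m))
```

```text
[0.5632 0.2008 0.083 ] [0.6961 0.0335 0.079 ] grip [0.6659 0.0715 0.0799]
[ 0.4697 -0.1924] -148.320666238472 0.07501161844456462
[ 0.4069 -0.2325] -147.87379810452225 0.14953868013645322
[ 0.3743 -0.2498] -148.6978039729297 0.18635643723958464
```

```bash
python3 go.py .4145 -.2268 .046 31.8
```

```text
t 7.5 pos [ 0.4083 -0.2252  0.1655] yaw 31.23 shift [0.0045 0.0046 0.1195] rz -0.57
```

In the tool's units: -0.6 degrees / 360 = -0.0017.

Request:
steer_hand(moves={"offsets":[[0.0045,0.0046,0.04,0,0,-0.0017,0.8],[0.0045,0.0046,0.08,0,0,-0.0017,0.8],[0.0045,0.0046,0.1195,0,0,-0.0017,0.8],[0.0045,0.0046,0.1195,0,0,-0.0017,0.8],[0.0045,0.0046,0.1195,0,0,-0.0017,0.8],[0.0045,0.0046,0.1195,0,0,-0.0017,0.8],[0.0045,0.0046,0.1195,0,0,-0.0017,0.8],[0.0045,0.0046,0.1195,0,0,-0.0017,0.8]]})

```text
time_s: 8.3
position: [0.4155, -0.2277, 0.048]
tcp_rot: [[0.85, 0.527, 0.003], [0.527, -0.85, -0.003], [0.001, 0.004, -1.0]]
force: [0.1, 0.8, 0.3]
opening: 0.799
grasp_force: 0.0
```

```bash
python3 go.py .4145 -.2268 .046 31.8
```

Run:
```python
from rig import bot
import cv2
S=bot.capture("side")["color"]
cv2.imwrite("pics/g4.png",cv2.resize(S[150:330,300:540],(640,480))[:,:,::-1])
```

```text
t 8.3 pos [ 0.4155 -0.2277  0.048 ] yaw 31.8 shift [-0.0004 -0.0013  0.0019] rz 0.0
```

View pics/g4.png

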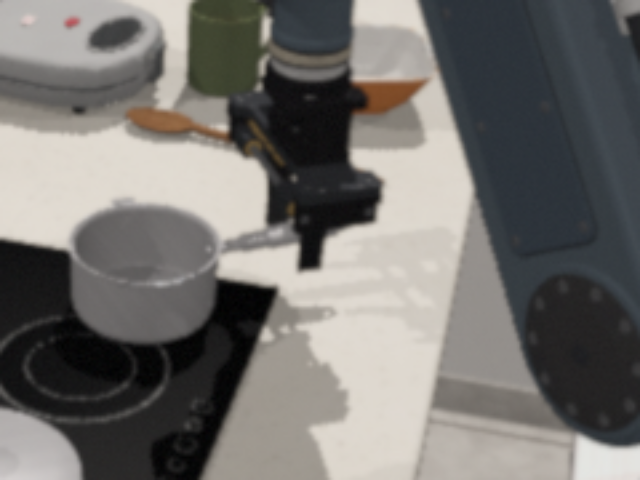

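The fingers are on either side of the milk pan handle: the near one is at (310,250), the far one at (275,205), and the handle at (270,238). Closing.

Request:
steer_hand(moves={"offsets":[[0,0,0,0,0,0,0.5],[0,0,0,0,0,0,0.4],[0,0,0,0,0,0,0.3],[0,0,0,0,0,0,0.2],[0,0,0,0,0,0,0],[0,0,0,0,0,0,0],[0,0,0,0,0,0,0],[0,0,0,0,0,0,0],[0,0,0,0,0,0,0]]})

```text
time_s: 9.25
position: [0.4144, -0.2268, 0.046]
tcp_rot: [[0.85, 0.527, -0.0], [0.527, -0.85, 0.0], [-0.0, -0.0, -1.0]]
force: [0.7, -0.6, -0.6]
opening: 0.25
grasp_force: 30.0
```

Run:
```python
import numpy as np
from rig import bot
s=bot.read_state();R=np.array(s["tcp_rot"]);p=np.array(s["position"]);print(s["grasp_force"])
y0=np.degrees(np.arctan2(R[1,0],R[0,0]))
M0=np.array([.5335,-.153]);M1=np.array([.561,-.051])
r=np.linalg.norm(p[:2]-M0);a0=np.degrees(np.arctan2(*(p[:2]-M0)[::-1]));print(p,y0,r,a0)
N=14
for i in range(1,N+1):
    f=i/N;f=f*f*(3-2*f);M=M0+f*(M1-M0);da=f*40;a=np.radians(a0+da)
    q=np.r_[M+r*np.array([np.cos(a),np.sin(a)]),p[2]]
    print((R.T@(q-p)).round(4)[:2],round(-da,1))
```

```text
30.000119106844068
[ 0.41443886 -0.22683656  0.04597579] 31.794490480474018 0.14009779579354137 -148.1946018396604
[0.0011 0.0004] -0.6
[0.0044 0.0014] -2.2
[0.0096 0.003 ] -4.7
[0.0166 0.005 ] -7.9
[0.0254 0.0073] -11.7
[0.0356 0.0096] -15.7
[0.047  0.0118] -20.0
[0.0591 0.0138] -24.3
[0.0714 0.0153] -28.3
[0.0832 0.0165] -32.1
[0.0938 0.0172] -35.3
[0.1022 0.0176] -37.8
[0.1079 0.0178] -39.4
[0.1099 0.0178] -40.0
```

In the tool's units: -40 degrees / 360 = -0.1111.

Request:
steer_hand(moves={"offsets":[[0.0011,0.0004,0,0,0,-0.0017,0],[0.0044,0.0014,0,0,0,-0.0061,0],[0.0096,0.003,0,0,0,-0.0131,0],[0.0166,0.005,0,0,0,-0.0219,0],[0.0254,0.0073,0,0,0,-0.0325,0],[0.0356,0.0096,0,0,0,-0.0436,0],[0.047,0.0118,0,0,0,-0.0556,0],[0.0591,0.0138,0,0,0,-0.0675,0],[0.0714,0.0153,0,0,0,-0.0786,0],[0.0832,0.0165,0,0,0,-0.0892,0],[0.0938,0.0172,0,0,0,-0.0981,0],[0.1022,0.0176,0,0,0,-0.105,0],[0.1079,0.0178,0,0,0,-0.1094,0],[0.1099,0.0178,0,0,0,-0.1111,0],[0.1099,0.0178,0,0,0,-0.1111,0],[0.1099,0.0178,0,0,0,-0.1111,0],[0.1099,0.0178,0,0,0,-0.1111,0]]})

```text
time_s: 10.95
position: [0.5171, -0.1838, 0.046]
tcp_rot: [[0.314, 0.95, 0.0], [0.95, -0.314, 0.001], [0.001, -0.0, -1.0]]
force: [1.4, 0.7, -2.4]
opening: 0.247
grasp_force: 30.0
```

Run:
```python
from rig import bot
import cv2,numpy as np,pickle
t=bot.capture("top");s=bot.capture("side");T=t["color"];S=s["color"]
pickle.dump((t,s),open("4.pkl","wb"))
im=np.hstack([cv2.resize(T[150:330,240:480],(400,300)),cv2.resize(S[180:330,250:450],(400,300))])
cv2.imwrite("pics/g5.png",im[:,:,::-1])
```

```text
(no output)
```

View pics/g5.png

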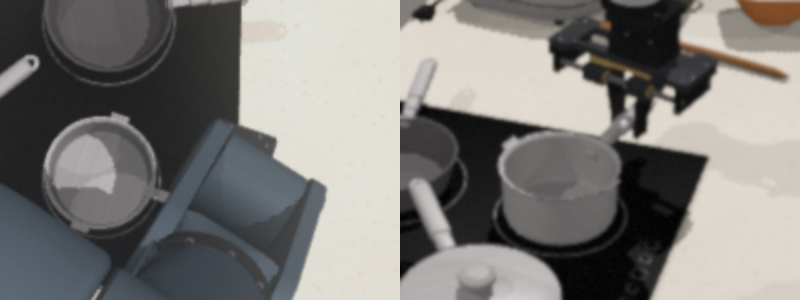

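The milk pan sits within its ring, with the rim centre at about (300.9,253.8) in the top image. I'll release, lift clear, and measure.

Request:
steer_hand(moves={"offsets":[[0,0,0,0,0,0,0.35],[0,0,0,0,0,0,0.45],[0,0,0,0,0,0,0.55],[0,0,0,0,0,0,0.6],[0,0,0,0,0,0,0.6],[0,0,-0.03,0,0,0,0.6],[0,0,-0.07,0,0,0,0.6],[0,0,-0.12,0,0,0,0.6],[-0.05,0,-0.15,0,0,0,0.6],[-0.1,0,-0.15,0,0,0,0.6],[-0.15,0,-0.15,0,0,0,0.6],[-0.2,0,-0.15,0,0,0,0.6],[-0.25,0,-0.15,0,0,0,0.6],[-0.3,0,-0.15,0,0,0,0.6],[-0.3,0,-0.15,0,0,0,0.6]]})

```text
time_s: 12.55
position: [0.4214, -0.4754, 0.1961]
tcp_rot: [[0.318, 0.948, 0.001], [0.948, -0.318, -0.005], [-0.004, 0.002, -1.0]]
force: [-0.1, -0.1, 0.5]
opening: 0.602
grasp_force: 0.0
```

Run:
```python
from rig import bot
from h import *
t=bot.capture("top");s=bot.capture("side");T=t["color"];S=s["color"]
pickle.dump((t,s),open("5.pkl","wb"))
print(plane(t,[(300.9,253.8)],.076))
im=np.hstack([cv2.resize(T[140:340,120:420],(450,300)),cv2.resize(S[180:360,230:440],(350,300))])
cv2.imwrite("pics/g6.png",im[:,:,::-1])
```

```text
[[ 0.56062317 -0.05330403  0.076     ]]
```

View pics/g6.png

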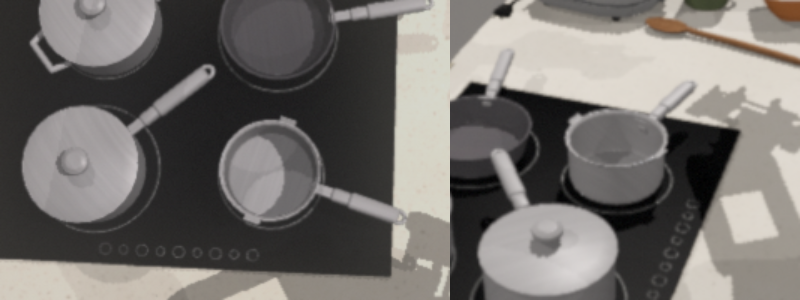

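Both pans are in place. The milk pan rim is centred at (300.7,254.7), within about 3 mm of its ring, and its handle points right, well back from the front edge. The saucepan is unchanged.

```bash
python3 -c "
from rig import bot
print(bot.hand_in())"
```

```text
the job is handed in; nothing more can be done
None
```

I handed the job in at about 12.6 s: by the last images the saucepan's handle points at the hob's middle and the milk pan stands on the front right ring with its handle out to the right; the hand-in returned no verdict.

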